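# Feel out a disc brake's pad gap with a taper gauge and hold the caliper centred on it

### The arm

A 7-joint arm with a two-finger parallel gripper is mounted at the origin on a cart in front of the work surface, level with it; the furniture and walls round the work are solid. World frame = base frame: x ahead of the robot, y to its left, z up, the work surface at z = 0. Lengths are in m, angles in rad, forces in N, time in s.
With the tool pointing down it reaches from about 0.425 to 0.875 m from the base axis. Payload 4.7 kg.
Tool frame: the origin (TCP) lies midway between the tips of the shut fingers; the grasp point (between the pads) lies 19 mm behind it (arm.grasp_offset is the distance from the TCP to the grasp point, in m); z points along the fingers, y is the line along which they close (so a half turn about z gives the same grasp; the last joint's range is limited). The gripper opens to 87 mm and grips with 3 to 60 N. Pads are 19 mm wide; open, the fingers measure 117 mm over their backs; the gripper's body (75 mm by 190 mm) begins 51 mm behind the grasp point.
Start: joints at [-1.273, 0.321, -0.07, 1.45, 0.023, 1.371, -0.057], TCP at [0.182, 0.624, 0.223] pointing down, gripper open.
Joint ranges: [-2.86, 2.86], [-0.3, 2.09], [-1.38, 1.24], [0.06, 2.45], [-1.56, 4.7], [0.09, 2.05], [-2.69, 2.69]. Speed limits (rad/s): [2.57, 2.57, 3.14, 3.14, 3.14, 3.14, 3.14].

### API

Orientations are given as a rotation vector (axis times angle).
In Python, from plant import arm gives the robot as it stands.
- The arm moves only by the shell command python3 -m crank 'ROWS' [OPENING]. ROWS is text: rows parted by semicolons, each of 4 numbers parted by spaces: the shift along the world's x, y, z in mm, then the turn about the world's z in degrees. In form: tx ty tz spin; .... A call has 1 to 5 rows; each row shifts and turns the commanded pose from where the row before left it; what a row does not reach is not made up. A row lasts 1/8 s, in which the tool goes at most 62.5 mm and 10.7 degrees, less where a joint would pass 70% of its speed; a pose out of reach is approached as far as the arm can. A call with a gripper value outside its range is refused whole. OPENING is the finger opening in mm, from 0 to 87, set as the call begins (- or left out, the last holds). The fingers move at their own pace and stop on an object; the grip force is fixed at half the most. Time passes only in rows, so rows that do not move let the fingers close. It gives the time, the measured TCP pose, the force, the opening and the grip force at its end, in the units of the state.
- arm.get_obs(): the state, without advancing time (a new reading comes with each control period).
- arm.get_image(name): name is "side" or "top"; returns a dict with "color" (480x640x3 uint8, red, green, blue), "vertical_fov" (degrees; the focal length in pixels is half the picture's height over the tangent of half this angle, whatever the lens; pixels are square), "cx", "cy" (the principal point, pixels), "dist_coeffs" ([k1, k2, p1, p2, k3] as OpenCV has them; the pictures are not rectified), "rvec" (rotation vector, rad) and "tvec" (3), from world to camera coordinates, as OpenCV has them. Camera axes: x right, y down, z forward; pixel columns grow to the right and rows downward; lengths in m; the calibration is good to about 2 mm. A picture is of the moment at which its call begins. There is no depth.
- arm.hand_in(): hands the job in; it is judged then, once.
The state is a dict: "clock": time; "joint_positions": joint angles; "qd": joint speeds; "tau": joint torques, N m; "eef_pos": TCP position; "ee_rot": TCP orientation; "force": force on the tool from outside, world axes, zero at the start; "torque": the same for the moment, N m; "finger_gap": finger opening in m; "grasp_force": force on a finger pad.
Only numpy, scipy, OpenCV 4.12 (cv2) and the standard library are available. Lean on these libraries where they do the work, as an engineer would, in place of code of your own. Each camera call takes 0.05 s, during which the arm holds its last target. There are 200 camera calls.

### The job

The disc brake caliper on the bench stand is to be bolted down centred on a taper gauge. See how far apart its two pads stand, take the one of the two gauges in the rack whose taper fits that gap (yellow slim or blue broad; leave the other standing in the rack), and slide it straight down between the pads, gently, until it drags snugly against both, with at least 15 mm of blade in the gap and the handle still clear of the caliper. Do not force the pads apart or push other things about, and finish while still holding the gauge steady at that depth.

Things in the scene. Friction and masses are not known exactly. Their poses are not given: they have to be found in the camera images.
- gauge_slim: taper gauge upright in either rack slot; yellow handle, steel blade 20 mm wide (x). Origin: middle of the tip, z up to the handle, y across the thickness: 2 mm at the tip, 1 mm more each 10 mm up to 6 mm at 40 mm, then parallel. Handle 26 (x) x 16 (y) x 50 mm, 46 to 96 mm above the tip, its underside on the rack's top. 90 g.
- gauge_broad: taper gauge upright in either rack slot; blue handle, steel blade 20 mm wide (x). Origin: middle of the tip, z up to the handle, y across the thickness: 4.6 mm at the tip, 1 mm more each 10 mm up to 8.6 mm at 40 mm, then parallel (lowest 4 mm thinned to 2.2 mm). Handle 26 (x) x 16 (y) x 50 mm, 46 to 96 mm above the tip, its underside on the rack's top. 90 g.
- rack: pale wooden block fixed to the table, 62 (x) x 120 (y) x 58 mm high, with a slot for each gauge at x = 4 mm, y = +33 and -33 mm and a row of seven short steel bits (10 mm tall) along its -x edge. Origin: centre of its underside on the table, z up.
- stand: fixed bench stand: grey base plate 130 (x) x 100 (y) x 12 mm; two posts at x = +-46, y = -24 mm carry the black caliper under loose bolts. Origin: centre of its underside on the table, z up. The caliper's slot opens upward and runs along x; the pads face each other along y. Caliper x +-60, y -35 to +43 mm, top 88 mm above the table; the slot is open below the pads.
- mouth (a point): on the caliper: middle of its slot, level with the pads' upper edges (84 mm above the table); x along the slot, y across it, z up. Floats sideways with the caliper. Need not be the middle of the pads' gap: that is halfway between inner_pad and outer_pad.
- inner_pad: brake pad on the -y side (by the red dial). Origin: middle of the upper edge of its flat friction face, 84 mm above the table; axes as mouth. The face is 26 mm wide (x) and reaches 34 mm down; above the edge a bevel 4 mm high leans back 3 mm as a lead-in.
- outer_pad: the facing brake pad on the +y side, its mirror image; origin likewise at the middle of the upper edge of its friction face
- adjuster (a joint): how far the inner pad has been screwed in (m). The free gap between the pads is 8.0 mm less this value: 3.2 to 7.6 mm at the start. It stays put during the job.
- return_spring (a joint): how far the outer pad is pushed back from rest against its spring (m): 0 to 4 mm, 10 N per mm. A gauge thicker, at the pads' upper edges, than the free gap pushes it back by the difference. Pushing the blade down then takes about 1.3 N per N of spring force, so each mm of depth adds about 1.3 N.
- caliper (a joint): sideways position of the caliper on its loose bolts along the stand's y (m): floats +-6 mm with about 0.5 N of friction, so that it centres itself on the blade
- grease_tub: bystander: white tub with a green lid, 69 mm across, 64 mm high, origin at the centre of its underside
- pedal: bystander: black and orange pedal, 93 x 111 x 27 mm, origin at the centre of its underside
- hex_key: bystander: black hex key, 38 x 113 x 6 mm, lying flat
- caliper_spare: bystander: a second black brake caliper lying loose on the table, 50 x 77 x 32 mm
Not all that is in view belongs to the job. Leave any green or red look-alike of the gauge_slim alone.

How it is judged:
By the outcome, as a careful person would: the job done as asked, in the order asked, and still so for the second after the job is handed in, while the arm keeps its last pose, push and grip.
It also fails if it takes over 42 s, if anything falls off the work surface, if the arm or the gripper's body presses on something with over 40 N, if the wrist force passes 120 N, or if a joint passes its speed limit or range.

## Working session

There is one attempt and no reset: what is moved stays moved. The work goes in short steps, Python scripts to look and compute and a shell command to move; the robot and the scene stay as the last step left them, time stands still between calls to the robot, and variables do not carry over. Pictures are saved under pics/ and viewed, at most 10 in all, crops included, and the job is handed in when it is done.

```bash
mkdir -p pics
cat > h.py <<'E'
import numpy as np, cv2, pickle
from plant import arm
def grab(n,f):
    d=arm.get_image(n); pickle.dump(d,open(f'pics/{f}.pkl','wb')); cv2.imwrite(f'pics/{f}.png',d['color'][:,:,::-1]); return d
def load(f): return pickle.load(open(f'pics/{f}.pkl','rb'))
def K(d):
    f=240/np.tan(np.radians(d['vertical_fov'])/2); return np.array([[f,0,d['cx']],[0,f,d['cy']],[0,0,1.]])
def ray(d,uv):
    p=cv2.undistortPoints(np.array([[uv]],float),K(d),np.array(d['dist_coeffs'],float))[0,0]
    R=cv2.Rodrigues(np.array(d['rvec'],float))[0]; t=np.array(d['tvec'],float).ravel()
    r=R.T@np.array([p[0],p[1],1]); return -R.T@t, r/np.linalg.norm(r)
def onz(d,uv,z):
    c,r=ray(d,uv); return c+r*(z-c[2])/r[2]
def tri(d1,a,d2,b):
    c1,r1=ray(d1,a);c2,r2=ray(d2,b)
    s=np.linalg.lstsq(np.c_[r1,-r2],c2-c1,rcond=None)[0]
    p,q=c1+r1*s[0],c2+r2*s[1]; return (p+q)/2,np.linalg.norm(p-q)
def proj(d,P):
    return cv2.projectPoints(np.array(P,float).reshape(-1,1,3),np.array(d['rvec'],float),np.array(d['tvec'],float),K(d),np.array(d['dist_coeffs'],float))[0][:,0]
def crop(f,x0,y0,w,h,s):
    c=cv2.imread(f'pics/{f}.png')[y0:y0+h,x0:x0+w]; cv2.imwrite(f'pics/{f}_c{x0}_{y0}.png',cv2.resize(c,None,fx=s,fy=s,interpolation=cv2.INTER_CUBIC))
E
python3 - <<'E'
from h import *
for n in('side','top'):
    d=grab(n,n+'0'); c,r=ray(d,(320,240)); print(n,d['vertical_fov'],c,r,d['dist_coeffs'])
print(arm.get_obs())
E
```

```text
side 43.737177768019635 [0.33270537 1.04108367 0.75593126] [ 0.18271818 -0.76278739 -0.62029788] [-0.06543453  0.          0.          0.          0.        ]
top 45.476092572778526 [0.47506391 0.21573167 1.09067854] [ 0.06669517  0.01997028 -0.99757353] [-0.1733749  0.         0.         0.         0.       ]
{'clock': 0.1, 'joint_positions': array([-1.27291881,  0.32175156, -0.07006369,  1.45154787,  0.02262684,
        1.37079542, -0.05691384]), 'qd': array([ 2.70359348e-05, -1.51982138e-03, -2.12836365e-04, -2.89169910e-03,
        4.68078490e-04, -4.02455150e-04,  4.00482349e-04]), 'tau': array([ 7.14201724e-05, -4.92564726e+01, -4.05571125e-01, -3.13402212e+01,
       -6.42496976e-02,  3.93968972e-02,  6.34913476e-05]), 'eef_pos': array([0.18192044, 0.62351123, 0.22157155]), 'ee_rot': array([-4.44246798e-01, -3.10990405e+00,  2.68919320e-03]), 'force': array([ 0.7567383 , -0.38203596,  0.24319424]), 'torque': array([ 0.00157317,  0.04391785, -0.01642244]), 'grasp_force': 0.0, 'finger_gap': 0.08695018250353956}
```

View pics/side0.png

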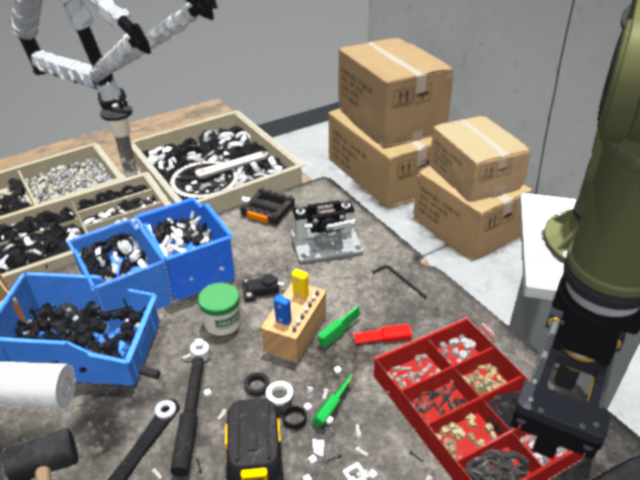

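View pics/top0.png

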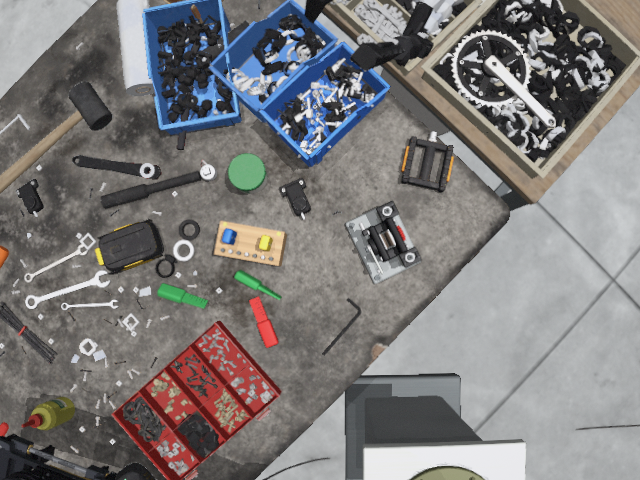

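Side view: the rack is at about (295,325), with the blue gauge at (283,308) and the yellow at (300,284). The stand is at (327,230). Top view: the rack is at (249,243), with blue at (229,236) and yellow at (265,243). The caliper is at (384,240).

Look-alikes are the green tools at top (182,296) and (258,285) and the red one at (263,322). Only the yellow and blue gauges in the rack are candidates. Next I'll crop both areas closer.

Run:
```python
from h import *
a=cv2.imread('pics/top0.png'); b=cv2.imread('pics/side0.png')
def c(i,x,y,w,h,s): return cv2.resize(i[y:y+h,x:x+w],None,fx=s,fy=s,interpolation=cv2.INTER_CUBIC)
m=np.vstack([np.hstack([c(a,340,200,80,60,5)[:300,:400],c(a,210,210,80,60,5)]),np.hstack([c(b,285,190,80,60,5),c(b,255,255,80,60,5)])])
cv2.imwrite('pics/m0.png',m)
t=load('top0')
for uv in [(384,240),(249,243),(265,243),(229,236)]: print(onz(t,uv,.08))
print(proj(t,[[.5,.2,0],[.6,.2,0],[.5,.3,0]]),proj(load('side0'),[[.5,.2,0],[.6,.2,0],[.5,.3,0]]))
```

```text
[0.54146209 0.1227206  0.08      ]
[0.5385911  0.36223889 0.08      ]
[0.53830587 0.33363469 0.08      ]
[0.55145369 0.39821334 0.08      ]
[[339.95834153 264.94931345]
 [339.36675624 212.70010872]
 [287.49907148 265.43870185]] [[337.86423287 271.90391605]
 [287.35488241 264.65872772]
 [326.54107459 308.15923298]]
```

View pics/m0.png

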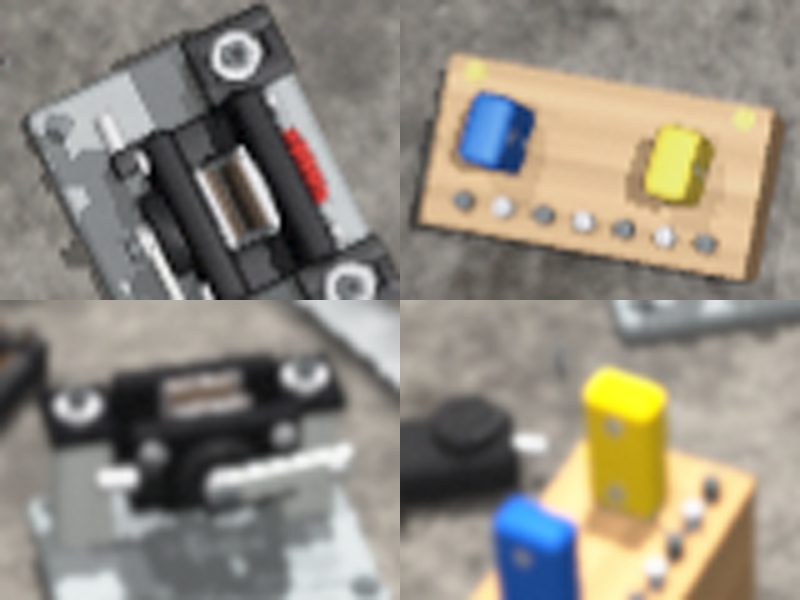

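Crop: the caliper pads show as brown friction faces with a dark strip between white edges, centred at about (388,240) in the top view. Blue is left and yellow is right in the rack; the bits are along the rack's -x edge, which is lower in the top view. I'll rectify the caliper to measure the gap and take the poses from matched points.

Run:
```python
from h import *
t=load('top0');s=load('side0')
# bolts: top crop px -> full ; side
T=lambda x,y:(340+x/5-.4,200+y/5-.4); S=lambda x,y:(285+x/5-.4,190+(y-300)/5-.4)
b1=tri(t,T(237,55),s,S(78,408)); b2=tri(t,T(352,286),s,S(305,377)); print('bolts',b1,b2)
p1,p2=b1[0],b2[0]
ax=np.arctan2(*(p1-p2)[[1,0]]); print('dir deg',np.degrees(ax), np.linalg.norm(p1-p2))
# pads window centre by triangulation
c=tri(t,T(238,199),s,S(203,392)); print('pads',c)
# rack gauges: handle tops
T2=lambda x,y:(210+(x-400)/5-.4,210+y/5-.4); S2=lambda x,y:(255+(x-400)/5-.4,255+(y-300)/5-.4)
print('yel',tri(t,T2(676,158),s,S2(626,385)));print('blue',tri(t,T2(491,128),s,S2(535,510)))
for q in [(452,55),(778,108),(750,280),(416,225)]: print('rackcorner',onz(t,T2(*q),.058))
# rectified at z .084: u along slot, v across
ex=np.array([np.cos(ax),np.sin(ax),0]);ey=np.array([-ex[1],ex[0],0])
o=np.array([*c[0][:2],.084])
def rect(d,z,name):
    g=np.array([[o+ex*u+ey*v+[0,0,z-.084] for u in np.arange(-.04,.04,.0002)] for v in np.arange(.03,-.03,-.0002)])
    m=proj(d,g).reshape(300,400,2).astype(np.float32)
    return cv2.remap(d['color'],m,None,cv2.INTER_CUBIC)[:,:,::-1]
A=rect(t,.084,'');B=rect(s,.084,'')
cv2.imwrite('pics/rect0.png',np.hstack([A,B]).repeat(1,0))
for n,I in(('top',A),('side',B)):
    pr=I[:,170:230].mean((1,2)); print(n,[(round(30-i*.2,1),int(pr[i])) for i in range(70,230,3)])
```

```text
bolts (array([0.5944454 , 0.11525747, 0.06892533]), np.float64(0.0012119139533806448)) (array([0.51101676, 0.07541874, 0.06870201]), np.float64(0.0012178060977434413))
dir deg 25.525344326582122 0.09245275723040115
pads (array([0.54235205, 0.11765739, 0.08592096]), np.float64(0.0005687718747227594))
yel (array([0.5388078 , 0.33071532, 0.10611381]), np.float64(0.002009198176210671))
blue (array([0.55065464, 0.39535849, 0.10730846]), np.float64(0.0003063796937572228))
rackcorner [0.58152725 0.41893386 0.058     ]
rackcorner [0.56074478 0.2993609  0.058     ]
rackcorner [0.49850378 0.30982914 0.058     ]
rackcorner [0.51944995 0.43205268 0.058     ]
top [(16.0, 66), (15.4, 70), (14.8, 75), (14.2, 79), (13.6, 77), (13.0, 69), (12.4, 57), (11.8, 49), (11.2, 55), (10.6, 78), (10.0, 118), (9.4, 164), (8.8, 203), (8.2, 218), (7.6, 207), (7.0, 179), (6.4, 149), (5.8, 125), (5.2, 108), (4.6, 96), (4.0, 88), (3.4, 85), (2.8, 81), (2.2, 71), (1.6, 56), (1.0, 41), (0.4, 32), (-0.2, 31), (-0.8, 35), (-1.4, 43), (-2.0, 52), (-2.6, 60), (-3.2, 66), (-3.8, 70), (-4.4, 78), (-5.0, 95), (-5.6, 121), (-
[... 215 characters left out ...]
 48)]
side [(16.0, 58), (15.4, 63), (14.8, 68), (14.2, 75), (13.6, 83), (13.0, 91), (12.4, 100), (11.8, 110), (11.2, 120), (10.6, 129), (10.0, 138), (9.4, 146), (8.8, 152), (8.2, 157), (7.6, 160), (7.0, 162), (6.4, 162), (5.8, 160), (5.2, 157), (4.6, 153), (4.0, 147), (3.4, 141), (2.8, 134), (2.2, 128), (1.6, 121), (1.0, 115), (0.4, 110), (-0.2, 106), (-0.8, 104), (-1.4, 102), (-2.0, 103), (-2.6, 105), (-3.2, 108), (-3.8, 112), (-4.4, 117), (-5.0, 123), (-5.6, 129), (-6.2, 135), (-6.8, 140), (-7.4, 145), (-8.0, 149), (-8.6, 152), (-9.2, 153), (-9.8, 153), (-10.4, 152), (-11.0, 149), (-11.6, 145), (-12.2, 140), (-12.8, 133), (-13.4, 125), (-14.0, 117), (-14.6, 109), (-15.2, 100), (-15.8, 92)]
```

View pics/rect0.png

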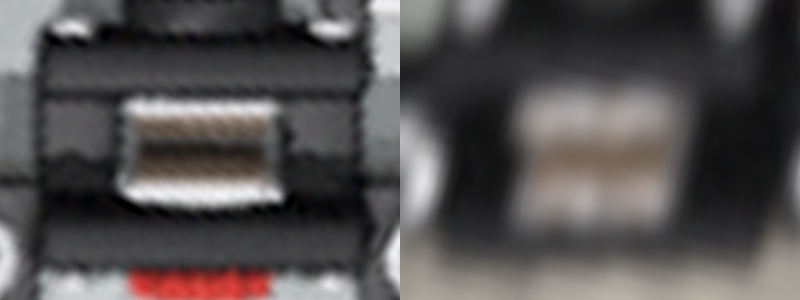

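Rectified top view: bright steel bands at v≈+8 and v≈−8.6 mm, brown bands inside them, and a dark strip from +1.8 to −1.5 mm. What the brown bands are (bevel or face) decides the gap, so I'll check colours and centred profiles.

Run:
```python
from h import *
t=load('top0');s=load('side0')
# averaged top frames
fr=[arm.get_image('top')['color'].astype(float) for _ in range(10)]; I=np.mean(fr,0); print('noise',np.std(fr,0).mean())
np.save('pics/topavg.npy',I)
ax=np.radians(25.5);ex=np.array([np.cos(ax),np.sin(ax),0]);ey=np.array([-ex[1],ex[0],0]);o=np.array([.54235,.11766,.084])
def prof(img,d,u0,u1):
    vs=np.arange(15,-15.1,-.5)/1000
    g=np.array([[o+ex*u+ey*v for u in np.arange(u0,u1,.0005)] for v in vs])
    m=proj(d,g).reshape(len(vs),-1,2).astype(np.float32)
    return vs*1000,cv2.remap(img.astype(np.float32),m,None,cv2.INTER_LINEAR)
v,P=prof(I,t,-.008,.008); v,E=prof(I,t,.0145,.019)
for a,p,e in zip(v,P.mean(1),E.mean(1)): print(a,p.round(),(p[0]/p[2]).round(2),e.round())
A=I[215:262,362:412]; cv2.imwrite('pics/pad.png',cv2.resize(np.clip(A*1.6,0,255)[:,:,::-1].astype(np.uint8),None,fx=12,fy=12,interpolation=cv2.INTER_NEAREST))
```

```text
noise 1.0190972744587568
15.0 [73. 72. 74.] 0.98 [69. 68. 71.]
14.5 [75. 75. 76.] 0.99 [70. 70. 73.]
14.0 [76. 76. 78.] 0.98 [71. 71. 73.]
13.5 [75. 75. 76.] 0.98 [69. 69. 71.]
13.0 [70. 70. 71.] 0.98 [65. 65. 67.]
12.5 [64. 64. 66.] 0.98 [59. 59. 61.]
12.0 [60. 60. 62.] 0.97 [52. 52. 54.]
11.5 [62. 62. 64.] 0.97 [48. 48. 50.]
11.0 [74. 74. 76.] 0.97 [48. 48. 49.]
10.5 [95. 95. 97.] 0.98 [52. 52. 54.]
10.0 [123. 123. 125.] 0.98 [64. 64. 66.]
9.5 [154. 153. 156.] 0.99 [80. 80. 81.]
9.0 [182. 181. 183.] 0.99 [95. 95. 97.]
8.5 [200. 199. 200.] 1.0 [106. 106. 108.]
8.0 [205. 202. 201.] 1.02 [108. 108. 110.]
7.5 [197. 192. 189.] 1.04 [104. 103. 105.]
7.0 [181. 173. 167.] 1.08 [95. 95. 96.]
6.5 [163. 152. 144.] 1.13 [85. 85. 86.]
6.0 [146. 133. 123.] 1.19 [78. 78. 78.]
5.5 [132. 118. 107.] 1.23 [74. 74. 74.]
5.0 [119. 105.  95.] 1.26 [72. 71. 72.]
4.5 [109.  96.  85.] 1.28 [68. 68. 68.]
4.0 [102.  89.  79.] 1.28 [62. 62. 63.]
3.5 [96. 85. 76.] 1.25 [58. 58. 59.]
3.0 [89. 81. 74.] 1.2 [56. 57. 58.]
2.5 [81. 75. 70.] 1.16 [57. 57. 59.]
2.0 [70. 65. 62.] 1.13 [56. 57. 58.]
1.5 [59. 54. 52.] 1
[... 617 characters left out ...]
.08 [68. 67. 68.]
-7.0 [193. 186. 183.] 1.05 [78. 77. 78.]
-7.5 [208. 204. 203.] 1.03 [85. 85. 87.]
-8.0 [219. 217. 217.] 1.01 [91. 91. 93.]
-8.5 [224. 223. 224.] 1.0 [94. 95. 97.]
-9.0 [221. 221. 223.] 0.99 [97. 97. 99.]
-9.5 [210. 210. 212.] 0.99 [90. 91. 93.]
-10.0 [189. 190. 191.] 0.99 [71. 71. 73.]
-10.5 [159. 160. 160.] 0.99 [45. 46. 47.]
-11.0 [123. 124. 124.] 0.99 [23. 24. 26.]
-11.5 [86. 87. 87.] 0.99 [13. 13. 15.]
-12.0 [56. 56. 57.] 0.98 [12. 12. 14.]
-12.5 [36. 36. 37.] 0.96 [15. 15. 16.]
-13.0 [26. 26. 28.] 0.94 [18. 18. 20.]
-13.5 [25. 25. 27.] 0.93 [22. 23. 24.]
-14.0 [29. 29. 31.] 0.94 [28. 28. 29.]
-14.5 [34. 34. 36.] 0.95 [33. 33. 34.]
-15.0 [40. 39. 42.] 0.95 [38. 38. 39.]
```

View pics/pad.png

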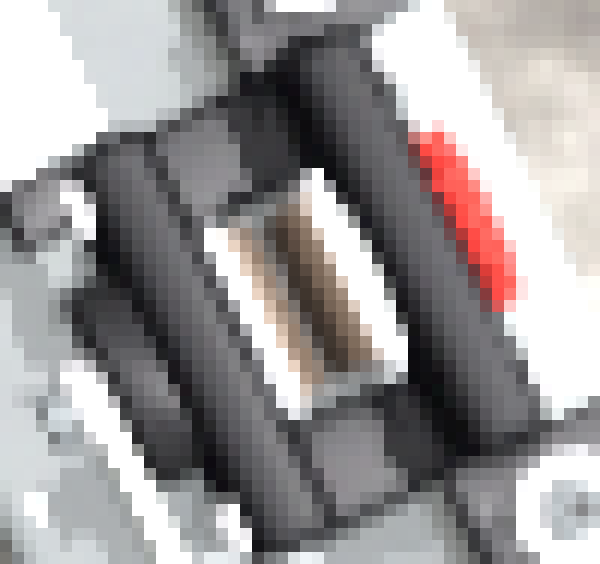

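The colour ratio settles it. Across the slot I see:
- **Outer bevel (brown):** about 6.3 to 3.7 mm.
- **Grey sliver:** about 3.3 to 1.3 mm. This is the base plate seen through the open bottom.
- **Inner face and bevel (dark, then lighter brown):** about 1.3 to −6 mm.

The lower edge of the 34 mm inner face appears shifted by 4 mm at this view angle. That gives a gap of about 6.5 mm, with the edges near +3.7 and −2.8, so the blue broad gauge fits (6.5 mm at about 19 mm up). Blue stands at (0.550, 0.396), with its y axis at about 80°. I'll move over it now.

```bash
python3 -m crank '46 -28.5 0 1.5; 46 -28.5 0 1.5; 46 -28.5 0 1.5; 46 -28.5 0 1; 46 -28.5 0 1' 44; python3 -m crank '46 -28.5 -8 0; 46 -28.5 -8 0; 46 -28 -8 0; 0 0 0 0; 0 0 0 0'
python3 - <<'E'
from h import *
o=arm.get_obs(); R=cv2.Rodrigues(o['ee_rot'])[0]; print(o['clock'],o['eef_pos'],np.degrees(np.arctan2(R[1,1],R[0,1])),R[:,2],o['force'],o['finger_gap'],arm.grasp_offset)
a=grab('top','t1')['color'][:,:,::-1];b=grab('side','s1')['color'][:,:,::-1]
c=lambda i,x,y,w,h,s: cv2.resize(i[y:y+h,x:x+w],None,fx=s,fy=s,interpolation=cv2.INTER_CUBIC)
cv2.imwrite('pics/m1.png',np.hstack([c(a,180,180,130,130,3),c(b,220,220,130,130,3)]))
E
```

```text
clock: 1.23
eef_pos: [0.4134, 0.4806, 0.2229]
ee_rot: [0.266, 3.13, 0.001]
force: [0.4, 0.3, -0.1]
finger_gap: 0.0475
grasp_force: 0.0
clock: 1.85
eef_pos: [0.5496, 0.397, 0.1984]
ee_rot: [-0.267, -3.129, -0.001]
force: [-0.5, 1.1, 0.6]
finger_gap: 0.0442
grasp_force: 0.0
1.85 [0.54955418 0.39701176 0.19843127] 80.24159123486523 [-8.81737596e-04  6.57093441e-04 -9.99999395e-01] [-0.49781814  1.09007529  0.56653288] 0.044172755095197865 0.0187
```

View pics/m1.png

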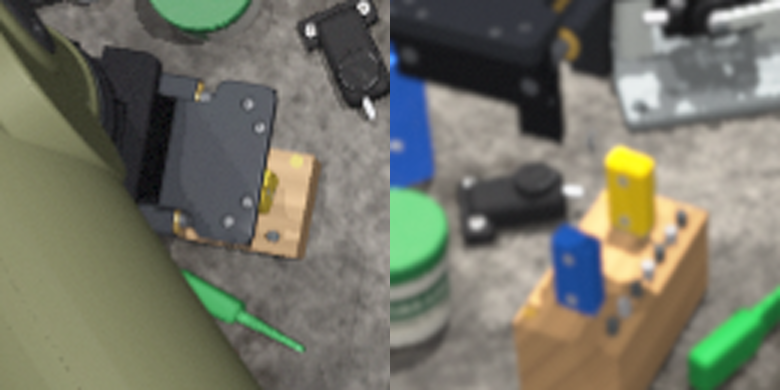

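The top view shows the gripper over the blue end of the rack. The side view shows a finger at full-image (272,257), above and straddling blue at (282,308). I'll descend now.

```bash
python3 -m crank '0.5 -0.5 -30 0; 0 0 -30 0; 0 0 -30 0; 0 0 -20 0; 0 0 -11 0'; python3 -m crank '0 0 0 0; 0 0 0 0'
python3 - <<'E'
from h import *
a=grab('top','t2')['color'][:,:,::-1];b=grab('side','s2')['color'][:,:,::-1]
c=lambda i,x,y,w,h,s: cv2.resize(i[y:y+h,x:x+w],None,fx=s,fy=s,interpolation=cv2.INTER_CUBIC)
cv2.imwrite('pics/m2.png',np.hstack([c(a,190,190,100,100,4),c(b,240,250,100,100,4)]))
E
```

```text
clock: 2.58
eef_pos: [0.5495, 0.3968, 0.0768]
ee_rot: [-0.265, -3.13, 0.0]
force: [0.8, 0.3, 0.3]
finger_gap: 0.0439
grasp_force: 0.0
clock: 2.82
eef_pos: [0.5512, 0.3966, 0.0789]
ee_rot: [0.267, 3.129, 0.002]
force: [0.4, -0.0, 1.1]
finger_gap: 0.0439
grasp_force: 0.0
```

View pics/m2.png

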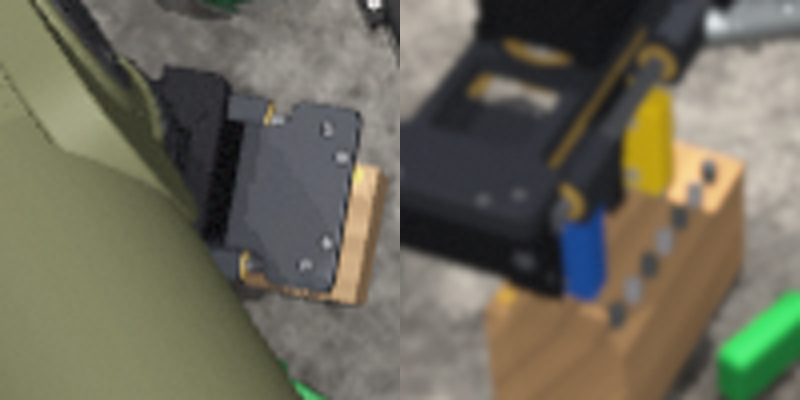

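Side crop: the front black finger is at about (540,270), left of blue at (583,260). I'll check that offset against the projected finger position before closing.

Run:
```python
from h import *
s=load('s2');a=np.radians(80.2);ey=np.array([np.cos(a),np.sin(a),0]);ex=np.array([np.sin(a),-np.cos(a),0])
p=np.array([.550,.3965,.078])
w=lambda P:(proj(s,P)-[240,250])*4+[400,0]+2
print('front finger tip corners',w([p+ey*.022+ex*.0095,p+ey*.022-ex*.0095,p+ey*.037+ex*.0095,p+ey*.037-ex*.0095]))
g=np.array([.5502,.396,0])
print('blue handle top/bottom +y face',w([g+ey*.008+ex*.013+[0,0,z] for z in(.058,.108)]),w([g+ey*.008-ex*.013+[0,0,z] for z in(.058,.108)]))
```

```text
front finger tip corners [[526.78585479 274.0439691 ]
 [570.32129128 287.31092673]
 [509.67501214 299.73488588]
 [553.59149129 313.32183497]]
blue handle top/bottom +y face [[537.42568285 282.33450733]
 [529.71017816 192.80567253]] [[595.73389921 300.13652759]
 [589.95086829 210.43954697]]
```

The projection matches: the finger is predicted at x 510–570 and the handle's lower corner at (596,300). I'll close and lift.

```bash
python3 -m crank '0 0 0 0; 0 0 0 0; 0 0 0 0; 0 0 0 0' 5; python3 -m crank '0 0 2 0; 0 0 10 0; 0 0 20 0; 0 0 30 0; 0 0 30 0'; python3 -m crank '0 0 28 0; 0 0 0 0; 0 0 0 0'
python3 - <<'E'
from h import *
s=grab('side','s3')
P=[]
for i in range(8):
    o=arm.get_obs(); R=cv2.Rodrigues(o['ee_rot'])[0]; P.append([*o['eef_pos'],np.degrees(np.arctan2(R[1,1],R[0,1])),*o['force']]); arm.get_image('side')
print(np.mean(P,0).round(4),np.std(P,0).round(4))
b=s['color'][:,:,::-1]
cv2.imwrite('pics/m3.png',cv2.resize(b[180:310,210:350],None,fx=4,fy=4,interpolation=cv2.INTER_CUBIC))
E
```

```text
clock: 3.42
eef_pos: [0.5505, 0.3962, 0.0776]
ee_rot: [0.267, 3.13, 0.001]
force: [-1.2, 0.1, -0.2]
finger_gap: 0.0162
grasp_force: 30.0
clock: 4.05
eef_pos: [0.5509, 0.3955, 0.1721]
ee_rot: [0.268, 3.129, 0.0]
force: [0.9, -0.3, -0.7]
finger_gap: 0.016
grasp_force: 30.0
clock: 4.42
eef_pos: [0.5502, 0.3955, 0.1971]
ee_rot: [-0.268, -3.13, 0.001]
force: [0.9, -0.2, -1.4]
finger_gap: 0.0157
grasp_force: 30.0
[ 5.50000e-01  3.95600e-01  1.96300e-01  8.02396e+01 -1.12000e-02
 -1.90000e-02 -1.04580e+00] [2.000e-04 2.000e-04 4.000e-04 3.400e-03 3.259e-01 3.804e-01 3.972e-01]
```

View pics/m3.png

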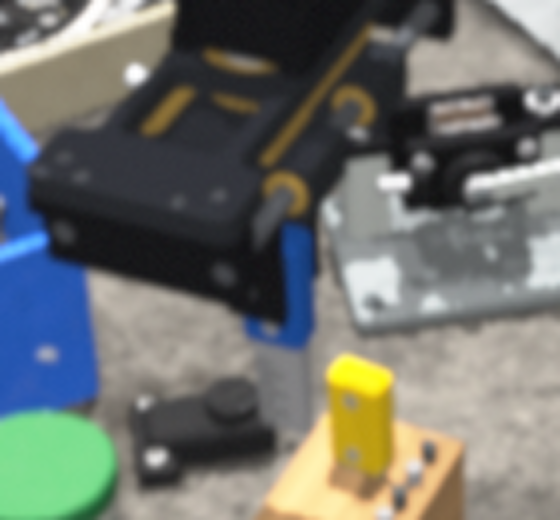

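Blue is lifted and hangs straight, with its tip at crop (285,440). Yellow is still in the rack. I'll carry blue to over the caliper at about (0.5427, 0.118), with a +35.3° turn.

```bash
python3 -m crank '-1 -45 3 6; -1 -45 0 6; -1 -45 0 6; -1 -45 0 6; -1 -45 0 6' ; python3 -m crank '-1 -40 0 5.3; -1.3 -12.3 0 0; 0 0 0 0; 0 0 0 0'
python3 - <<'E'
from h import *
s=grab('side','s4');t=grab('top','t4')
P=[]
for i in range(8):
    o=arm.get_obs(); R=cv2.Rodrigues(o['ee_rot'])[0]; P.append([*o['eef_pos'],np.degrees(np.arctan2(R[1,1],R[0,1])),*o['force']]); arm.get_image('side')
m=np.mean(P,0);print(m.round(4))
tip=m[:3]-[0,0,.0655]; print(proj(s,[tip,[*tip[:2],.084],[.5427,.1183,.084]]))
b=s['color'][:,:,::-1]
cv2.imwrite('pics/m4.png',cv2.resize(b[170:270,265:385],None,fx=6,fy=6,interpolation=cv2.INTER_CUBIC))
E
```

```text
clock: 5.5
eef_pos: [0.5455, 0.1695, 0.2008]
ee_rot: [-0.557, 3.091, 0.0]
force: [0.2, 1.1, -0.7]
finger_gap: 0.0157
grasp_force: 30.0
clock: 6.0
eef_pos: [0.5431, 0.1209, 0.2005]
ee_rot: [-0.698, 3.063, 0.002]
force: [0.1, 0.4, -0.5]
finger_gap: 0.0159
grasp_force: 30.0
[ 5.431000e-01  1.197000e-01  2.005000e-01  1.156205e+02  9.440000e-02
 -2.498000e-01 -8.730000e-01]
[[324.55073664 187.29549068]
 [324.72063681 209.37007585]
 [325.10482832 208.98361493]]
```

View pics/m4.png

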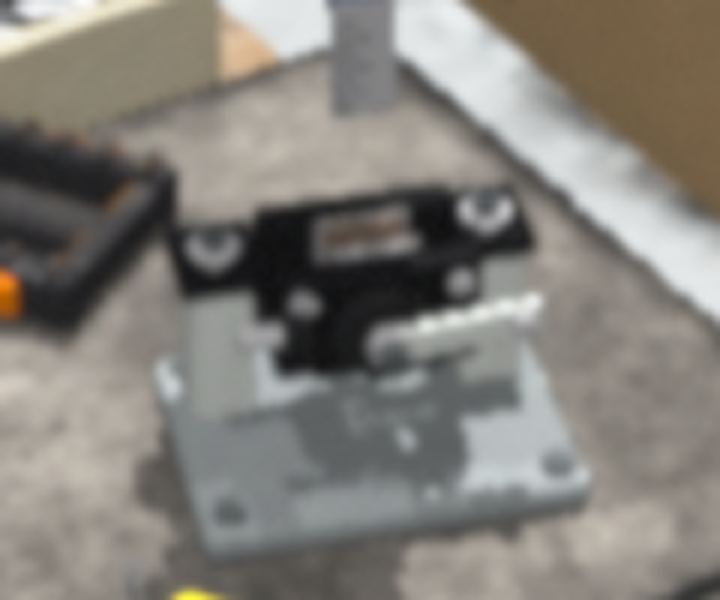

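The tip is at full-image (325.8,188.6), against a predicted (324.6,187.3). The pads' mouth is at (326,208.8), so it is aligned along the slot. I'll nudge −1.3 mm in y and start down, watching the force.

```bash
python3 -m crank '-0.4 -1.3 -15 0; 0 0 -15 0; 0 0 -10 0; 0 0 -5 0; 0 0 0 0'; python3 -m crank '0 0 -3 0; 0 0 -3 0; 0 0 0 0'
python3 - <<'E'
from h import *
s=grab('side','s5');t=grab('top','t5')
P=[]
for i in range(8):
    o=arm.get_obs();P.append([*o['eef_pos'],*o['force'],*o['torque']]); arm.get_image('side')
print(np.mean(P,0).round(4))
c=lambda i,x,y,w,h,k: cv2.resize(i[y:y+h,x:x+w,::-1],None,fx=k,fy=k,interpolation=cv2.INTER_CUBIC)
cv2.imwrite('pics/m5.png',np.hstack([c(s['color'],295,180,66,60,6),c(t['color'],352,205,66,60,6)]))
E
```

```text
clock: 7.12
eef_pos: [0.5427, 0.1174, 0.1552]
ee_rot: [0.694, -3.063, -0.0]
force: [0.6, -0.7, -1.0]
finger_gap: 0.0159
grasp_force: 30.0
clock: 7.5
eef_pos: [0.5427, 0.1174, 0.1494]
ee_rot: [0.694, -3.064, -0.0]
force: [-0.5, -0.4, -0.6]
finger_gap: 0.0159
grasp_force: 30.0
[ 0.5429  0.1174  0.1497 -0.1745 -0.041  -0.6412  0.0392  0.0368 -0.0141]
```

View pics/m5.png

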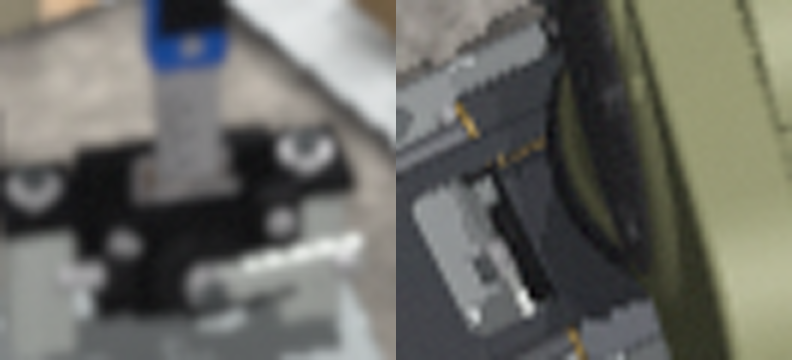

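Side crop: the blade tip is in the mouth, with the blade at x 165–230 and the pads at 135–240. It sits about 2 mm towards −x along the slot. I'll correct that, then go down in small steps.

```bash
python3 -m crank '1.5 1.5 0 0; 0 0 -2 0; 0 0 -2 0; 0 0 -2 0; 0 0 0 0'; python3 -m crank '0 0 -2 0; 0 0 -2 0; 0 0 -1 0; 0 0 0 0'
cat > f.py <<'E'
from h import *
P=[]
for i in range(8):
    o=arm.get_obs();P.append([*o['eef_pos'],*o['force'],*o['torque']]); arm.get_image('side')
print(np.mean(P,0).round(4),o['clock'])
E
python3 f.py
```

```text
clock: 8.62
eef_pos: [0.5442, 0.119, 0.1433]
ee_rot: [0.694, -3.064, -0.0]
force: [0.4, 1.7, -2.3]
finger_gap: 0.0158
grasp_force: 30.0
clock: 9.12
eef_pos: [0.5447, 0.119, 0.139]
ee_rot: [-0.694, 3.063, 0.0]
force: [1.0, 1.5, 3.0]
finger_gap: 0.0159
grasp_force: 30.0
[ 0.5447  0.119   0.1389  0.3214  0.8796  3.0689  0.2132 -0.0225 -0.0103] 9.475
```

Upward force of about 3.8 N above baseline, sooner than expected, with some sideways force. I'll take 1 mm and read the stiffness.

```bash
python3 -m crank '0 0 -1 0; 0 0 0 0; 0 0 0 0'|tail -3; python3 f.py;  python3 -m crank '0 0 -1 0; 0 0 0 0; 0 0 0 0'|tail -3; python3 f.py
```

```text
force: [1.3, 0.9, 3.5]
finger_gap: 0.016
grasp_force: 30.0
[ 0.5444  0.1189  0.1376  1.0498  0.7317  3.3105  0.2636 -0.2275 -0.0209] 10.25
force: [0.9, 1.1, 4.9]
finger_gap: 0.0158
grasp_force: 30.0
[ 0.5443  0.1189  0.1366  0.476   0.5384  4.6552  0.2495 -0.086  -0.0136] 11.025
```

The force rises by about 1 N per mm, so it is wedging on the taper. My estimated depth is about 13 mm. To confirm the gauge choice I'll back off and find the contact onset precisely.

```bash
sed -i 's/range(8)/range(6)/' f.py; python3 -m crank '0 0 -0 0; 0 0 4 0; 0 0 4 0; 0 0 0 0'|head -1; python3 f.py; for i in 1; do python3 -m crank '0 0 -2 0; 0 0 0 0' >/dev/null; python3 f.py;  python3 -m crank '0 0 -2 0; 0 0 0 0' >/dev/null; python3 f.py; python3 -m crank '0 0 -2 0; 0 0 0 0' >/dev/null; python3 f.py; python3 -m crank '0 0 -2 0; 0 0 0 0' >/dev/null; python3 f.py; done
```

```text
clock: 11.58
[ 0.5441  0.1186  0.1445 -0.1787 -0.277  -0.729  -0.0941  0.0748 -0.0029] 11.825
[ 0.5445  0.119   0.1426  0.8347 -0.212  -1.2669 -0.0037 -0.2107 -0.0115] 12.375
[ 0.5445  0.119   0.1407  0.8379 -0.026   0.4094  0.0499 -0.1809 -0.0043] 12.925
[ 0.5444  0.119   0.1387  0.8379  0.5061  1.702   0.1492 -0.1173 -0.0264] 13.475
[ 5.4440e-01  1.1910e-01  1.3670e-01 -3.1000e-03  7.8890e-01  3.8814e+00
  2.7220e-01 -7.3500e-02 -2.4000e-02] 14.025
```

Contact starts at about z 0.141, which is roughly 8–9 mm nominal depth, and the gap is about 5.5 mm if my tip height is exact. I'll check the tip height numerically from the blue handle's lower edge in the saved side images, and fit the gap in the first top image with a small model.

```bash
cat > g.py <<'E'
from h import *
from scipy.optimize import brentq
def under(d,tcp,ang):
    I=d['color'].astype(float); a=np.radians(ang); ey=np.array([np.cos(a),np.sin(a),0]);ex=np.array([np.sin(a),-np.cos(a),0])
    R=[]
    for u in (-.009,-.006,-.003,0,.003,.006,.009):
        P=lambda z:np.array([*tcp[:2],0])+ey*.008+ex*u+[0,0,z]
        zs=np.arange(tcp[2]-.034,tcp[2]-.005,.0003)
        px=proj(d,[P(z) for z in zs]).astype(np.float32)
        c=cv2.remap(I.astype(np.float32),px[None],None,cv2.INTER_LINEAR)[0]
        b=c[:,2]-c[:,0]  # blueness
        k=b[(zs<tcp[2]-.007)&(zs>tcp[2]-.017)].max()
        if k<60: continue
        i=np.where(b<k/2)[0]; R.append(round((zs[i.max()]-tcp[2])*1000,1) if len(i) else None)
    return R
if __name__=='__main__':
    for f,t,a in [('s2',[.5503,.3962,.0778],80.2),('s3',[.55,.3956,.1963],80.2),('s4',[.5431,.1197,.2005],115.6),('s5',[.5429,.1174,.1497],115.6)]:
        print(f,under(load(f),t,a))
    d=grab('side','s6'); print('now',under(d,[.5444,.119,.1367],115.6))
E
python3 g.py
```

```text
s2 [np.float64(-20.2), np.float64(-20.2), np.float64(-20.2), np.float64(-19.9)]
s3 [np.float64(-17.5), np.float64(-5.2), np.float64(-5.2), np.float64(-5.2), np.float64(-5.2), np.float64(-5.2), np.float64(-5.2)]
s4 [np.float64(-5.2), np.float64(-5.2), np.float64(-5.2), np.float64(-5.2), np.float64(-5.2), np.float64(-5.2), np.float64(-18.7)]
s5 [np.float64(-5.2), np.float64(-5.2), np.float64(-5.2), np.float64(-5.2), np.float64(-5.2), np.float64(-5.2), np.float64(-18.4)]
now [np.float64(-5.2), np.float64(-5.2), np.float64(-5.2), np.float64(-5.2), np.float64(-5.2), np.float64(-5.2), np.float64(-18.4)]
```

```bash
sed -i 's/i=np.where(b<k\/2)\[0\]/j=np.argmax(np.where(zs<tcp[2]-.007,b,-1)); i=np.where(b[:j]<k\/2)[0]/' g.py; sed -i "s/d=grab('side','s6')/d=load('s6')/" g.py; python3 g.py | sed 's/np.float64//g'
cat > fit.py <<'E'
# model of the top-view cross-slot profile: fit gap, blur, band brightnesses
from h import *
from scipy.optimize import least_squares
t=load('top0'); I=np.load('pics/topavg.npy').astype(np.float32)
ax=np.radians(25.5);ex=np.array([np.cos(ax),np.sin(ax),0]);ey=np.array([-ex[1],ex[0],0]);o=np.array([.54235,.11766,.084])
vs=np.arange(8,-8.01,-.25)
g=np.array([[o+ex*u+ey*v/1000 for u in np.arange(-.008,.0081,.0005)] for v in vs])
Y=cv2.remap(I,proj(t,g).reshape(len(vs),-1,2).astype(np.float32),None,cv2.INTER_LINEAR).mean(1)
k=.117; fine=np.arange(14,-14,-.05)
def model(p):
    vo,gap,sig=p; vi=vo-gap
    # apparent boundaries at plane z=84
    e=[vo+3-4*k, vo, vi+34*k, vi, vi-3-4*k]
    e[2]=min(e[2],vo)
    reg=[fine>e[0],(fine<=e[0])&(fine>e[1]),(fine<=e[1])&(fine>e[2]),None,None,(fine<=e[3])&(fine>e[4]),fine<=e[4]]
    face=(fine<=e[2])&(fine>e[3]); s=np.clip((fine-e[3])/(34*k),0,1)
    reg[3]=face*(1-s); reg[4]=face*s
    B=[]
    for r in reg:
        f=cv2.GaussianBlur(np.asarray(r,float)[None],(0,0),sig/.05,borderType=cv2.BORDER_REPLICATE)[0]
        B.append(np.interp(vs[::-1],fine[::-1],f[::-1])[::-1])
    return np.array(B).T
def res(p):
    B=model(p); c=np.linalg.lstsq(B,Y,rcond=None)[0]; return (B@c-Y)
for gap in np.arange(3.2,7.7,.3):
    best=min((( (res([vo,gap,s])**2).mean()**.5,vo,s) for vo in np.arange(1,5.6,.2) for s in(.7,.9,1.1,1.3)))
    c=np.linalg.lstsq(model([best[1],gap,best[2]]),Y,rcond=None)[0]
    print(round(gap,1),np.round(best,2),c.round().astype(int).tolist())
E
python3 fit.py
```

```text
s2 [(-20.2), (-20.2), (-20.2), (-19.9)]
s3 [(-17.5), (-17.8), (-18.1), (-19.0), (-18.4), (-17.8), (-17.5)]
s4 [(-18.4), (-19.6), (-20.5), (-20.5), (-19.9), (-19.3), (-18.7)]
s5 [(-18.7), (-19.6), (-20.2), (-20.2), (-19.6), (-19.0), (-18.4)]
now [(-18.4), (-19.3), (-19.9), (-19.9), (-19.6), (-18.7), (-18.4)]
3.2 [15.38  1.6   1.3 ] [[171, 161, 154], [57, 43, 32], [0, 0, 0], [30, 18, 9], [69, 82, 95], [61, 48, 37], [198, 192, 189]]
3.5 [14.23  1.8   1.3 ] [[174, 164, 158], [62, 47, 35], [0, 0, 0], [28, 16, 6], [68, 78, 89], [64, 51, 39], [200, 194, 192]]
3.8 [13.07  2.    1.3 ] [[177, 167, 162], [66, 51, 38], [0, 0, 0], [27, 15, 5], [67, 75, 83], [67, 53, 42], [203, 197, 195]]
4.1 [8.75 2.2  1.3 ] [[187, 179, 175], [20, -5, -27], [1956, 2302, 2618], [128, 134, 142], [-112, -138, -161], [60, 44, 31], [208, 203, 202]]
4.4 [7.71 2.4  1.3 ] [[190, 182, 178], [36, 11, -9], [549, 637, 717], [114, 117, 123], [-79, -100, -118], [63, 48, 35], [211, 206, 205]]
4.7 [6.65 2.6  1.3 ] [[193, 186, 182], [49, 25, 6], [293, 333, 369], [103, 104, 107], [-56, -73, -87], [66, 51, 39], [213, 209, 208]]
5.0
[... 455 characters left out ...]
11], [82, 75, 71], [-11, -18, -23], [79, 64, 53], [225, 222, 222]]
6.2 [1.73 3.6  1.3 ] [[212, 208, 208], [95, 74, 57], [99, 98, 97], [80, 72, 66], [-6, -12, -15], [82, 68, 56], [228, 225, 225]]
6.5 [1.11 3.8  1.3 ] [[216, 214, 214], [103, 82, 65], [93, 90, 88], [79, 69, 62], [-4, -8, -10], [85, 71, 59], [232, 229, 229]]
6.8 [1.06 4.   1.3 ] [[221, 219, 221], [111, 90, 73], [89, 85, 81], [79, 68, 60], [-3, -5, -6], [88, 74, 63], [235, 233, 233]]
7.1 [1.18 4.4  1.3 ] [[232, 233, 237], [124, 104, 88], [90, 84, 78], [76, 64, 55], [0, 0, 1], [85, 71, 60], [231, 229, 229]]
7.4 [1.53 4.6  1.3 ] [[236, 240, 246], [132, 112, 96], [89, 81, 76], [78, 65, 54], [-1, 0, 2], [88, 74, 63], [235, 233, 233]]
```

```bash
cat > fit2.py <<'E'
exec(open('fit.py').read().split('def model')[0])
from scipy.optimize import lsq_linear, minimize
def model(p):
    vo,gap,sig,f=p; vi=vo-gap
    e=[vo+3-4*k+f, vo, min(vi+34*k,vo), vi, vi-3-4*k-f]
    s=np.clip((fine-e[3])/(34*k),0,1); st=lambda a:1/(1+np.exp(-np.clip((fine-a)/.03,-50,50)))
    E=[st(a) for a in e]; face=E[3]-E[2]
    reg=[E[0],E[1]-E[0],E[2]-E[1],face*(1-s),face*s,E[4]-E[3],1-E[4]]
    B=[]
    for r in reg:
        q=cv2.GaussianBlur(r[None],(0,0),sig/.05,borderType=cv2.BORDER_REPLICATE)[0]
        B.append(np.interp(vs[::-1],fine[::-1],q[::-1])[::-1])
    return np.array(B).T
def model(p,_m=model): return np.abs(_m(p)) if p[1]<3.9 else _m(p)
def cost(p,gap):
    B=model([p[0],gap,p[1],p[2]]); return sum(lsq_linear(B,Y[:,c],(5,255)).cost for c in range(3))+1e3*(min(p[2],0)**2+max(p[1]-1.8,0)**2+max(.6-p[1],0)**2)
for gap in np.arange(4.1,7.5,.3):
    r=min((minimize(cost,[v0,1.2,f0],args=(gap,),method='Nelder-Mead',options=dict(maxiter=150)) for v0,f0 in((gap/2+.6,max(0,(6.6-gap)/2)),)),key=lambda r:r.fun)
    B=model([r.x[0],gap,r.x[1],r.x[2]]); print(round(gap,1),'rms',round((2*r.fun/Y.size)**.5,2),r.x.round(2),[[int(round(lsq_linear(B,Y[:,c],(5,255)).x[i])) for c in range(3)] for i in range(7)])
E
python3 fit2.py
```

```text
4.1 rms 1.1 [2.72 1.29 1.28] [[223, 220, 220], [107, 89, 77], [116, 255, 255], [5, 5, 5], [73, 62, 60], [82, 69, 58], [230, 227, 227]]
4.4 rms 0.88 [2.81 1.35 1.13] [[223, 221, 222], [102, 83, 68], [150, 195, 231], [19, 17, 18], [49, 38, 30], [83, 69, 58], [234, 231, 232]]
4.7 rms 0.9 [2.95 1.35 0.98] [[223, 221, 221], [102, 83, 67], [128, 148, 164], [28, 25, 24], [38, 29, 22], [83, 70, 59], [234, 231, 232]]
5.0 rms 0.92 [3.09 1.35 0.83] [[223, 220, 221], [101, 82, 67], [118, 128, 136], [37, 33, 31], [29, 21, 15], [84, 70, 59], [234, 232, 232]]
5.3 rms 0.92 [3.24 1.35 0.68] [[223, 220, 221], [101, 82, 66], [111, 115, 119], [46, 41, 38], [20, 13, 9], [84, 70, 59], [235, 232, 233]]
5.6 rms 0.9 [3.39 1.35 0.53] [[222, 220, 221], [102, 82, 67], [105, 106, 107], [54, 47, 43], [14, 8, 5], [85, 71, 60], [234, 232, 232]]
5.9 rms 0.87 [3.56 1.33 0.39] [[222, 220, 221], [104, 84, 69], [99, 98, 96], [59, 51, 45], [11, 6, 5], [85, 71, 60], [233, 231, 231]]
6.2 rms 0.83 [3.73 1.3  0.25] [[222, 220, 221], [107, 87, 72], [95, 91, 89], [64, 55, 47], [8, 5, 5], [86, 72, 61], [232, 229, 229]]
6.5 rms 0.81 [3.91 1.27 0.12] [[222, 220, 221], [111, 91, 75], [91, 87, 83], [69, 58, 50], [6, 5, 5], [86, 72, 61], [230, 228, 228]]
6.8 rms 0.84 [ 4.1   1.24 -0.  ] [[222, 221, 222], [116, 96, 80], [89, 83, 79], [73, 60, 52], [5, 5, 5], [86, 73, 62], [229, 226, 226]]
7.1 rms 1.02 [ 4.32  1.22 -0.09] [[224, 224, 226], [122, 103, 87], [88, 81, 76], [75, 62, 53], [5, 5, 5], [87, 74, 63], [228, 225, 225]]
7.4 rms 1.32 [ 4.56  1.21 -0.15] [[227, 229, 233], [131, 111, 95], [87, 80, 75], [76, 63, 54], [5, 5, 5], [87, 74, 63], [228, 225, 225]]
```

The image fit can't separate the gap from a small flat on the pads, but a small yaw error would also make the blade bind early. I can test that: spin ±1.5° at light contact and compare forces.

```bash
python3 -m crank '0 0 0 1.5; 0 0 0 0' >/dev/null; python3 f.py; python3 -m crank '0 0 0 -1.5; 0 0 0 0' >/dev/null; python3 f.py; python3 -m crank '0 0 0 -1.5; 0 0 0 0' >/dev/null; python3 f.py
```

```text
[ 0.5445  0.1189  0.1367  0.5783  0.89    3.9482  0.2928 -0.1687 -0.0998] 14.625
[ 5.4450e-01  1.1890e-01  1.3670e-01  1.0490e+00  5.1640e-01  4.3815e+00
  2.5070e-01 -2.8940e-01  3.0000e-04] 15.175
[ 0.5444  0.1189  0.1366  1.4121  0.489   4.4996  0.1953 -0.3295  0.0711] 15.725
```

Torque is symmetric about zero (−0.10 / 0 / +0.07 N m), so the yaw is right and the blade really is between both pads. To fix the depth independently of the TCP, I'll profile the blade's visible length from handle underside to pad top in the side image.

Run:
```python
from h import *
a=np.radians(115.6); ey=np.array([np.cos(a),np.sin(a),0]);ex=np.array([np.sin(a),-np.cos(a),0])
s0=load('side0')['color'].astype(np.float32)
d=load('s6'); I=d['color'].astype(np.float32)
g=np.array([.5444,.119,0])+ey*.003
zs=np.arange(.125,.066,-.001)
def pr(I,off):
    px=np.array([proj(d,[g+ex*u+[0,0,z] for u in (-.006,-.003,0,.003,.006)]) for z in zs]).astype(np.float32)
    return cv2.remap(I,px,None,cv2.INTER_LINEAR).mean(1)
A,B=pr(I,0),pr(s0,0)
px=proj(d,[g+[0,0,z] for z in zs])
for z,r,p,q in zip(zs,px,A,B): print(round(z,3),r.round(1),p.round().astype(int),q.round().astype(int))
t=load('top0')['color']
print('stand plate top px', [t[y,x].tolist() for x,y in((352,232),(370,262),(378,266),(395,270),(356,248))])
```

```text
0.125 [324.4 192.3] [ 53  71 109] [175 169 159]
0.124 [324.4 192.7] [ 59  79 120] [177 171 161]
0.123 [324.4 193.2] [ 64  85 128] [178 172 162]
0.122 [324.4 193.6] [ 66  88 134] [179 173 162]
0.121 [324.4 194. ] [ 66  89 137] [179 173 162]
0.12 [324.4 194.5] [ 63  88 138] [178 173 162]
0.119 [324.4 194.9] [ 60  85 139] [177 172 161]
0.118 [324.4 195.4] [ 58  84 139] [177 171 161]
0.117 [324.4 195.8] [ 60  84 138] [177 171 161]
0.116 [324.4 196.2] [ 66  86 136] [177 171 160]
0.115 [324.4 196.7] [ 77  92 134] [177 171 161]
0.114 [324.4 197.1] [ 89 100 132] [177 171 161]
0.113 [324.4 197.5] [101 108 130] [177 170 160]
0.112 [324.4 198. ] [112 115 130] [177 170 160]
0.111 [324.4 198.4] [120 121 130] [178 171 161]
0.11 [324.4 198.8] [124 125 130] [178 172 162]
0.109 [324.4 199.3] [127 127 130] [179 172 162]
0.108 [324.4 199.7] [128 127 129] [178 171 161]
0.107 [324.4 200.1] [127 127 128] [174 167 158]
0.106 [324.4 200.6] [126 126 127] [167 160 152]
0.105 [324.4 201. ] [125 124 126] [155 149 142]
0.104 [324.4 201.4] [124 123 125] [140 134 128]
0.103 [324.5 201.9] [123 122 124] [121 116 112
[... 1039 characters left out ...]
51]
0.08 [324.5 211.6] [94 92 93] [151 146 145]
0.079 [324.5 212.1] [84 82 84] [135 132 132]
0.078 [324.5 212.5] [72 71 72] [116 113 114]
0.077 [324.5 212.9] [59 58 59] [96 94 96]
0.076 [324.5 213.3] [46 46 47] [78 76 79]
0.075 [324.5 213.7] [35 35 36] [65 64 66]
0.074 [324.6 214.2] [28 28 29] [56 55 58]
0.073 [324.6 214.6] [24 24 25] [50 49 52]
0.072 [324.6 215. ] [22 22 23] [45 44 47]
0.071 [324.6 215.4] [21 21 23] [40 40 42]
0.07 [324.6 215.8] [21 21 22] [36 35 37]
0.069 [324.6 216.2] [21 21 22] [32 31 33]
0.068 [324.6 216.6] [21 20 22] [29 29 30]
0.067 [324.6 217.1] [21 20 21] [28 28 29]
stand plate top px [[135, 139, 139], [166, 169, 171], [208, 211, 209], [201, 204, 205], [84, 82, 80]]
```

Everything mechanical agrees. There was no load at about 7 mm depth, clear load at about 10.8 mm, and the slope matches the spring. The depth is confirmed by the handle edge, and the yaw is good. So the gap is about 5.2–5.5 mm.

Broad would reach 15 mm only by forcing the pads 0.6–0.9 mm. Slim fits, free at about 32–35 mm with its handle clear. My first choice, made from blurred pixels, was wrong, so I'll put blue back in its slot and take yellow.

```bash
python3 -m crank '0 0 5 1.5; 0 0 13 0; 0 0 20 0; 0 0 25 0' | head -3; python3 -m crank '1 46 0 -6; 1 46 0 -6; 1 46 0 -6; 1 46 0 -6; 1 46 0 -6'|head -2; python3 -m crank '1 40 0 -5.3; 0.2 7.1 0 0; 0 0 0 0; 0 0 0 0'; python3 f.py
python3 - <<'E'
import numpy as np,cv2; from plant import arm
o=arm.get_obs(); R=cv2.Rodrigues(o['ee_rot'])[0]; print(np.degrees(np.arctan2(R[1,1],R[0,1])))
E
```

```text
clock: 16.27
eef_pos: [0.5433, 0.1186, 0.2]
ee_rot: [0.694, -3.061, -0.0]
clock: 16.9
eef_pos: [0.5488, 0.3499, 0.1999]
clock: 17.4
eef_pos: [0.5513, 0.3938, 0.1998]
ee_rot: [0.271, 3.13, -0.002]
force: [0.3, -1.0, 0.0]
finger_gap: 0.0157
grasp_force: 30.0
[ 0.5512  0.3943  0.1999  0.0276 -0.2329 -0.6199 -0.0086 -0.0175  0.0124] 17.65
80.19077154401991
```

```bash
python3 -m crank '-1.1 1.5 -30 0; 0 0 0 0; 0 0 0 0'>/dev/null; python3 f.py; python3 g.py >/dev/null
python3 - <<'E'
from g import *
d=grab('side','s7')
# held blade tip column extents not needed; compare handle blue mask centroid prediction
print(under(d,[.5501,.3958,.1699],80.2))
E
```

```text
[ 0.55    0.3977  0.1708  0.0013 -0.2403 -0.5287  0.0107  0.003  -0.0079] 18.325
[np.float64(-19.6), np.float64(-19.9), np.float64(-20.8), np.float64(-21.1), np.float64(-20.5), np.float64(-20.5)]
```

```bash
python3 -m crank '0 -1.9 -25 0; 0 0 0 0; 0 0 0 0'>/dev/null; python3 f.py
```

```text
[ 0.5498  0.396   0.1456 -0.1228  0.2022 -0.6508 -0.0061 -0.0029  0.0032] 19.05
```

```bash
python3 -m crank '0.2 -0.3 -15 0; 0 0 -6 0; 0 0 -4 0; 0 0 0 0'>/dev/null; python3 f.py;  python3 -m crank '0 0 -4 0; 0 0 -4 0; 0 0 0 0'>/dev/null; python3 f.py
```

```text
[ 0.5497  0.3954  0.1197  0.4933  0.0166 -0.7243  0.0287 -0.0301  0.0113] 19.85
[ 0.5496  0.3953  0.1114 -0.1011 -0.2348 -0.9238  0.0085 -0.0188 -0.0049] 20.525
```

Entering the slot freely. I'll seat and release it.

```bash
python3 -m crank '0.3 0.3 -10 0; 0 0 -10 0; 0 0 -9 0; 0 0 -3 0; 0 0 -1 0'|sed -n '2p;4p'; python3 f.py
```

```text
eef_pos: [0.5496, 0.3963, 0.0785]
force: [-0.3, 2.7, 0.2]
[ 5.4960e-01  3.9620e-01  7.8500e-02 -2.4000e-03  3.3096e+00 -1.8724e+00
  7.9320e-01  5.8000e-03 -1.9500e-02] 21.45
```

```bash
python3 -m crank '0 0 0 0; 0 0 0 0; 0 0 25 0; 0 0 30 0' 44|sed -n '1,2p;5p'; python3 -m crank '-5.3 -32.6 0 0; -5.3 -32.6 0 0; 0 0 0 0; 0 0 0 0'>/dev/null; python3 f.py
python3 - <<'E'
from h import *
d=grab('side','s8')
# blue handle height in rack now vs at start: blueness centroid
for f in('side0','s8'):
    c=load(f)['color'].astype(int)[270:340,265:300]; m=(c[:,:,2]-c[:,:,0]>60); y,x=np.nonzero(m); print(f,x.mean()+265,y.mean()+270,y.min()+270,y.max()+270,m.sum())
E
```

```text
clock: 22.0
eef_pos: [0.5499, 0.3941, 0.1335]
finger_gap: 0.042
[ 0.5392  0.3313  0.1336  0.2041  0.2415 -0.2727  0.0153  0.0192 -0.01  ] 22.75
side0 282.0054794520548 308.213698630137 294 323 365
s8 283.2158469945355 308.7049180327869 295 323 366
```

Blue is back where it stood: its lower edge is at row 323 as before. The gripper is over yellow, so descend, grip and lift.

```bash
python3 -m crank '0 0 -20 0; 0 0 -20 0; 0 0 -12 0; 0 0 -4 0; 0 0 0 0'|sed -n '2p;4p'; python3 -m crank '0 0 0 0; 0 0 0 0; 0 0 0 0' 5|sed -n '1,6p'; python3 f.py; python3 -m crank '0 0 4 0; 0 0 20 0; 0 0 33 0; 0 0 33 0; 0 0 33 0'; python3 f.py
```

```text
eef_pos: [0.5393, 0.3304, 0.0773]
force: [-0.7, -0.1, 0.2]
clock: 23.85
eef_pos: [0.5396, 0.3306, 0.078]
ee_rot: [0.267, 3.13, 0.001]
force: [-0.5, 0.1, -0.0]
finger_gap: 0.022
grasp_force: 0.0
[ 0.5395  0.3306  0.0779 -0.3844 -0.0551  0.6696  0.0329  0.0336 -0.0053] 24.1
clock: 24.78
eef_pos: [0.5395, 0.3301, 0.2031]
ee_rot: [0.268, 3.129, 0.001]
force: [0.0, -0.1, -0.7]
finger_gap: 0.0156
grasp_force: 30.0
[ 0.5404  0.3308  0.2042  0.1732 -0.0527 -0.6229  0.029  -0.029   0.0175] 25.025
```

```bash
python3 -m crank '0.8 -42 0 7; 0.8 -42 0 7; 0.8 -42 0 7; 0.8 -42 0 7; 0.8 -43.9 0 7.4'>/dev/null; python3 -m crank '0 0 0 0; 0 0 0 0'|sed -n '1,3p'; python3 f.py
python3 - <<'E'
from h import *
from plant import arm
o=arm.get_obs(); R=cv2.Rodrigues(o['ee_rot'])[0]; print(np.degrees(np.arctan2(R[1,1],R[0,1])))
d=grab('side','s9'); a=np.radians(115.6); ey=np.array([np.cos(a),np.sin(a),0]);ex=np.array([np.sin(a),-np.cos(a),0]); t=o['eef_pos']
I=d['color'].astype(np.float32)
for u in(-.009,-.006,-.003,0,.003,.006,.009):
    zs=np.arange(t[2]-.034,t[2]-.005,.0003)
    c=cv2.remap(I,proj(d,[np.array([*t[:2],z])+ey*.008+ex*u for z in zs]).astype(np.float32)[None],None,1)[0]
    b=(c[:,0]+c[:,1])/2-c[:,2]; b[:1]=0; j=np.argmax(b); i=np.where(b[:j]<b[j]/2)[0]; print(u,round(b[j]),((zs[i.max()]-t[2])*1000).round(1) if len(i) else None)
g=I[188:192]; 
c=proj(d,[t-[0,0,.045]])[0]; r=I[int(round(c[1])),int(c[0])-14:int(c[0])+15].mean(1); print('blade row',c,r.round().astype(int))
k=proj(d,[t-[0,0,.045]+ex*s for s in(-.01,.01)]); print(k)
E
```

```text
clock: 25.95
eef_pos: [0.5427, 0.119, 0.1997]
ee_rot: [0.696, -3.062, -0.001]
[ 0.5428  0.1198  0.2    -0.1826  0.3565 -0.854   0.0551  0.0526  0.0087] 26.2
115.73328423777927
-0.009 142 -19.0
-0.006 111 -19.9
-0.003 92 -20.5
0 107 -20.2
0.003 133 -19.3
0.006 155 -18.7
0.009 128 -17.5
blade row [324.49575229 178.0485613 ] [202 217 224 220 208 197 183 157 142 141 136 125 117 117 122 124 127 128
 130 130 131 158 203 224 229 232 232 230 230]
[[329.72003549 177.36636665]
 [319.25608046 178.73344248]]
```

```bash
python3 -m crank '1.6 -0.9 -20 0; 0 0 -20 0; 0 0 -5 0; 0 0 0 0'>/dev/null; python3 f.py; python3 -m crank '0 0 -5 0; 0 0 -5 0; 0 0 -5 0; 0 0 -3 0; 0 0 0 0'>/dev/null; python3 f.py
```

```text
[ 0.5454  0.1178  0.1563  0.1338  0.0013 -0.6358  0.0598  0.0336  0.0067] 27.05
[ 0.5449  0.1176  0.1375 -0.3304  0.1244 -1.3225  0.1505  0.1329 -0.0146] 27.975
```

```bash
python3 -m crank '0 0 -4 0; 0 0 -4 0; 0 0 -4 0; 0 0 -3 0; 0 0 0 0'>/dev/null; python3 f.py; python3 -m crank '0 0 -2 0; 0 0 -2 0; 0 0 0 0'>/dev/null; python3 f.py
```

```text
[ 0.5449  0.1176  0.1225 -0.3553  0.3942 -0.9977  0.1612  0.0953 -0.0185] 28.9Traceback (most recent call last):
  File "f.py", line 4, in <module>
    o=arm.get_obs();P.append([*o['eef_pos'],*o['force'],*o['torque']]); arm.get_image('side')
                                                                        ~~~~~~~~~~~~~^^^^^^^^
ValueError: 200 camera calls are used up
```

Camera calls are used up, so I'll read from the move printouts.

```bash
k(){ sed -n '1,2p;4p'|tr '\n' ' ';echo; }; python3 -m crank '0 0 0 0'|k; python3 -m crank '0 0 0 0'|k; python3 -m crank '0 0 -1 0; 0 0 0 0'|k; python3 -m crank '0 0 -1 0; 0 0 0 0'|k;python3 -m crank '0 0 0 0'|k; python3 -m crank '0 0 -1 0; 0 0 0 0'|k; python3 -m crank '0 0 0 0'|k
```

```text
clock: 29.5 eef_pos: [0.5449, 0.1176, 0.1185] force: [0.7, 0.8, -1.8] 
clock: 29.62 eef_pos: [0.5449, 0.1176, 0.1185] force: [-0.1, 1.5, -1.6] 
clock: 29.88 eef_pos: [0.545, 0.1176, 0.1177] force: [0.8, -0.2, -0.9] 
clock: 30.12 eef_pos: [0.5451, 0.1177, 0.1167] force: [0.8, 0.8, -0.3] 
clock: 30.25 eef_pos: [0.5451, 0.1177, 0.1167] force: [-0.2, 0.5, 0.1] 
clock: 30.5 eef_pos: [0.5451, 0.1176, 0.1157] force: [0.7, 1.3, 0.2] 
clock: 30.62 eef_pos: [0.545, 0.1177, 0.1156] force: [0.0, 0.7, 0.9]
```

Contact starts at about z 0.117, a depth of about 33 mm, so the gap is about 5.3 mm and slim is right. About 2 mm more will make it snug.

```bash
k(){ sed -n '1,2p;4p'|tr '\n' ' ';echo; }; python3 -m crank '0 0 -1 0; 0 0 0 0'|k; python3 -m crank '0 0 0 0'|k; python3 -m crank '0 0 -1 0; 0 0 0 0'|k; python3 -m crank '0 0 0 0; 0 0 0 0'|k;  python3 -m crank '0 0 0 0'
```

```text
clock: 30.88 eef_pos: [0.545, 0.1177, 0.1147] force: [0.3, 0.4, 1.0] 
clock: 31.0 eef_pos: [0.545, 0.1177, 0.1146] force: [-0.3, 1.0, 0.9] 
clock: 31.25 eef_pos: [0.545, 0.1176, 0.1136] force: [0.0, 0.2, 2.8] 
clock: 31.5 eef_pos: [0.545, 0.1176, 0.1137] force: [0.2, 1.0, 2.7] 
clock: 31.62
eef_pos: [0.545, 0.1177, 0.1136]
ee_rot: [-0.697, 3.063, 0.0]
force: [1.1, 1.1, 1.6]
finger_gap: 0.0161
grasp_force: 30.0
```

```bash
python3 -c "
from plant import arm
print(arm.hand_in())"
```

```text
the job is handed in; nothing more can be done
None
```

Handed in at about 31.6 s: the yellow slim gauge is held snug between the pads at about 36 mm depth (about 3.3 N push, handle about 6 mm clear); I took blue broad first by mistake and wedged it in the gap at up to about 5 N, pushing the pads apart about 0.4 mm, then stood it back in its slot.

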